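# Seat a pipe coupling on the sprung depth gauge

### The job

Turn the gauge's round table anticlockwise (seen from above; it has an upright black handle) until it meets its stop, which brings the large sprung brass plug out from under the clear guard. Then take the large brown coupling, put it upright over that plug and push it down against the spring, firmly but without ramming it, until its lower end sits firmly on the steel collar. Finish while the gripper is still holding it pressed home there, without letting go, and leave the other fittings and the tape measure where they are.

Things in the scene. Friction and masses are not known exactly. Their poses are not given: they have to be found in the camera images.
- hub (a point): Centre of the round table's upper face, 36 mm above the work surface: a pale metal disc, 240 mm across, turning about the vertical here on a fixed grey base plate 270 x 270 x 20 mm. Its x axis points to the guarded side: a clear guard plate (yellow front edge, top 113 mm above the work surface) covers the disc from 10 to 135 mm from the axis on that side, +-125 mm across
- turntable (a joint): Angle of the disc, rad, growing anticlockwise seen from above; it starts between 0 and 0.4 and the stop is at 1.92 (red block on the base, red tab on the disc rim). It stays where it is left; turning takes about 3 N at the handle
- handle (a point): The disc's upright black handle, a round post 22 mm across, 95 mm from the hub axis, reaching from the disc (36 mm) up to 115 mm above the work surface; this point is on its axis, 20 mm below its top. It moves with the disc and never passes under the guard
- seat (a point): Centre of the top of the steel collar (64 mm outside, 40 mm inside) around the large sprung plug, 50 mm above the work surface: the hard stop for the coupling's lower end. It moves with the disc, 75 mm from the hub axis, 1.40 rad clockwise of the handle. A smaller brass plug (24 mm, top 86 mm above the work surface) stands across the disc and is not used
- collar: The steel collar itself; origin at its underside, on the disc's upper face, 14 mm below the seat point
- plunger (a joint): How far the large brass plug (36 mm across, chamfered, top 44 mm above the seat when free) is pushed down, in m: 0 when free, 0.012 when the coupling sits on the collar. The spring pushes back with about 6 N at first and 11 N at 0.012
- coupling_center (a point): Centre (half-way up) of the large brown coupling; z along its tube. Brown plastic sleeve, 50 mm outside, 42 mm inside, 70 mm long, about 120 g, standing on the bench, the same both ways up. A rib inside at mid-length (32 mm from each end, hole 26 mm) rests on the plug's top, so the plug is first touched with the coupling's lower end 12 mm above the collar
- coupling: The same large brown coupling; origin at the centre of its lower end
- blue_coupling: A blue coupling of the same size as the brown one; to be left alone; origin at the centre of its lower end
- small_coupling: A small brown coupling, 36 mm across, 45 mm tall; to be left alone; origin at the centre of its lower end
- elbow: Teal pipe elbow, about 110 mm, 44 mm thick, lying on the bench; to be left alone; origin on the bench amid it
- reducer: Brown stepped reducer, 60 mm across, 70 mm tall; to be left alone; origin at the centre of its underside
- tape: Orange tape measure case, 65 x 65 x 35 mm; to be left alone; origin at the centre of its underside

How it is judged:
On the way, in this order (a step that is already met when the one before it is completed fails the run):
1. the round table is turned to its stop (value of joint turntable above 1.86 rad), for 0.2 s.
2. the large brown coupling is lifted off the bench (height (world z) of coupling_center above 0.09 m), for 0.1 s.
At the end, for the whole second after the job is handed in: Table at its stop (over 1.86 rad); fingers still on the large brown coupling (over 2 N), it upright within 4 degrees, within 7 mm of the seat centre, plug down 10.3 to 14.5 mm, bearing on the collar with over 1 N, at rest, through the last second (value of joint turntable above 1.86 rad and value of joint plunger between 0.0103 and 0.0145 m and contact force between coupling and collar above 1 N and contact force between the fingers and coupling above 2 N and horizontal distance between coupling_center and seat below 0.007 m and angle between coupling_center's own z axis and vertical below 0.07 rad and linear speed of coupling below 0.02 m/s); the arm keeps its last pose, push and grip.
It fails at once if the coupling is rammed onto the collar (over 60 N) (contact force between coupling and collar above 60 N).
It fails at once if another fitting or the tape measure is moved over 30 mm (distance of any of blue_coupling, small_coupling, elbow, reducer, tape from where it was at the start of the episode above 0.03 m).
It also fails if it takes over 64 s, if anything falls off the work surface, if the arm or the gripper's body presses on something with over 40 N, if the wrist force passes 120 N, or if a joint passes its speed limit or range.

### The arm

A 7-joint arm with a two-finger parallel gripper is mounted at the origin on the work surface. World frame = base frame: x ahead of the robot, y to its left, z up, the work surface at z = 0. Lengths are in m, angles in rad, forces in N, time in s.
With the tool pointing down it reaches from about 0.425 to 0.875 m from the base axis. Payload 8.4 kg.
Tool frame: the origin (TCP) lies at the very end of the fingers, on their centre line; the grasp point (between the pads) lies 19 mm behind it (grip_depth is the distance from the TCP to the grasp point, in m); z points along the fingers, y is the direction in which the jaws open and shut (so a half turn about z gives the same grasp; the last joint's range is limited). The gripper opens to 87 mm and grips with 3 to 60 N. Pads are 19 mm wide; open, the fingers measure 117 mm over their backs; the gripper's body (75 mm by 190 mm) begins 51 mm behind the grasp point.
Start: joints at [1.034, 0.333, 0.04, 1.465, -0.013, 1.343, -0.059], TCP at [0.276, -0.589, 0.223] pointing down, gripper open.
Joint ranges: [-2.58, 2.58], [-0.38, 2.09], [-1.3, 1.39], [0.25, 2.4], [-1.5, 4.64], [0.08, 2.09], [-2.65, 2.65]. Speed limits (rad/s): [2.22, 2.22, 2.79, 2.79, 3.14, 3.14, 3.14].

### API

Orientations are given as [roll, pitch, yaw] about the fixed x, y, z axes, in that order (R = Rz(yaw) Ry(pitch) Rx(roll)).
In Python, from plant import observe, camera, job_done, grip_depth gives the robot as it stands.
- The arm moves only by the shell command python3 -m jog 'ROWS'. ROWS is JSON, a list that holds one entry, the list of rows, each a list of 7 numbers: the turn, a rotation vector about the tool's x, y, z in rad, then the shift along the tool's x, y, z in cm, then the finger opening in cm, from 0 to 8.7. A call has 1 to 12 rows; each row is the pose to reach, as a shift and turn from the pose commanded when the call began, along the tool's axes at that moment; what a row does not reach only later rows make up. A row lasts 1/10 s, in which the tool goes at most 50 mm and 8.59 degrees, less where a joint would pass 70% of its speed; a pose out of reach is approached as far as the arm can. A call with a gripper value outside its range is refused whole. The fingers move at their own pace and stop on an object; the grip force is fixed at half the most. Time passes only in rows, so rows that repeat a pose let the fingers close. It gives the time, the measured TCP pose, the force and the opening at its end, in the units of the state.
- observe(): the state, without advancing time (a new reading comes with each control period).
- camera(name): name is "side" or "top"; returns a dict with "frame" (420x560x3 uint8, blue, green, red), "range_z" (420x560 float32, m along the optical axis (not along the pixel's ray), 0 where there is no reading), "K" (3x3 intrinsics, pixels), "dist_coeffs" ([k1, k2, p1, p2, k3] as OpenCV has them; the pictures are not rectified), "R" (3x3) and "t" (3): a world point X has camera coordinates R X + t. Camera axes: x right, y down, z forward; pixel columns grow to the right and rows downward; lengths in m; the calibration is good to about 2 mm. A picture is of the moment at which its call begins.
- job_done(): hands the job in, once; it reports no verdict.
The state is a dict: "time_s": time; "joint_pos": joint angles; "joint_velocities": joint speeds; "tau": joint torques, N m; "eef_pos": TCP position; "orientation": TCP orientation; "contact_force": force on the tool from outside, world axes, zero at the start; "ft_torque": the same for the moment, N m; "gripper_width": finger opening in m.
Only numpy, scipy, OpenCV 4.12 (cv2) and the standard library are available. Lean on these libraries where they do the work, as an engineer would, in place of code of your own. Each camera call takes 0.05 s, during which the arm holds its last target.

## Working session

There is one attempt and no reset: what is moved stays moved. The work goes in short steps, Python scripts to look and compute and a shell command to move; the robot and the scene stay as the last step left them, time stands still between calls to the robot, and variables do not carry over. Pictures are saved under pics/ and viewed, and the job is handed in when it is done.

```bash
ls; mkdir -p pics; python3 - <<'E'
from plant import observe, camera, grip_depth
import cv2
print(observe(), grip_depth)
for n in ("top","side"):
    c=camera(n); cv2.imwrite(f"pics/{n}0.png",c["frame"]); print(n,c["K"],c["dist_coeffs"],c["R"],c["t"])
E
```

```text
pics
{'time_s': 0.0, 'joint_pos': array([ 1.03377301,  0.33387439,  0.03985508,  1.46627833, -0.01339008,
        1.34326985, -0.05848815]), 'joint_velocities': array([-0.00068507, -0.00101898,  0.00134932, -0.00069735, -0.00112771,
        0.00017433, -0.00060992]), 'tau': array([ 8.64313847e-06, -6.56366444e+01,  1.33522701e+00, -4.03796697e+01,
       -5.96857793e-02,  4.48387570e-02,  1.86478533e-04]), 'eef_pos': array([ 0.27536485, -0.58828036,  0.22167915]), 'orientation': array([-3.14003220e+00,  1.08839728e-04,  4.37837867e-01]), 'contact_force': array([-0.37976308,  0.10379327,  0.11493128]), 'ft_torque': array([-0.01628271,  0.03091579, -0.00333311]), 'gripper_width': 0.08703875041155072} 0.0187
top [[411.40050645   0.         280.55311971]
 [  0.         411.40050645 208.25976187]
 [  0.           0.           1.        ]] [-0.01049724  0.          0.          0.          0.        ] [[-0.01541865 -0.99978083 -0.01416198]
 [-0.98210007  0.01780217 -0.18751674]
 [ 0.18772775  0.01101722 -0.98215931]] [-0.02447458  0.51709784  1.22172895]
side [[526.60572548   0.         280.68741364]
 [  0.         526.60572548 205.01340845]
 [  0.           0.           1.        ]] [-0.0079527  0.         0.         0.         0.       ] [[-0.87155613 -0.49029491  0.000903  ]
 [-0.2514715   0.44543724 -0.85927164]
 [ 0.42089428 -0.74913054 -0.51151875]] [0.42822984 0.23518736 1.16973843]
```

View pics/top0.png

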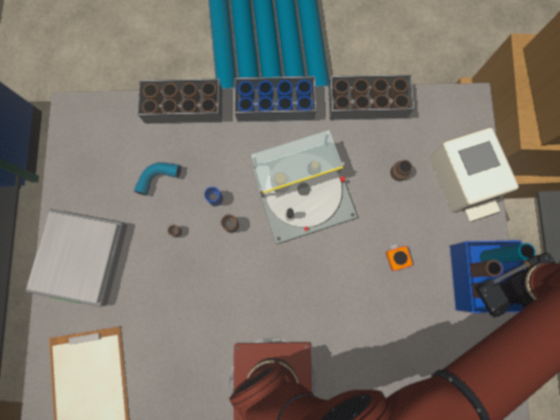

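View pics/side0.png

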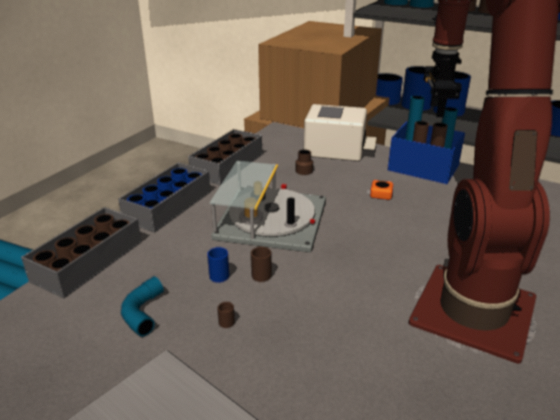

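The top picture shows the turntable hub near (304,190) and the handle near (290,213). The guard's yellow edge runs from (264,190) to (343,167). The brown coupling is at (231,223), the blue one at (213,197) and the small brown one at (175,230). Next I'll zoom in and measure.

```bash
cat > h.py <<'E'
import numpy as np, cv2
from plant import observe, camera
def ray(c,u,v):
    p=cv2.undistortPoints(np.array([[[u,v]]],float),c["K"],c["dist_coeffs"])[0,0]
    d=c["R"].T@np.array([p[0],p[1],1.]); o=-c["R"].T@c["t"]; return o,d
def onz(c,u,v,z):
    o,d=ray(c,u,v); return o+d*(z-o[2])/d[2]
def proj(c,X):
    r,_=cv2.Rodrigues(c["R"]); return cv2.projectPoints(np.array([X],float),r,c["t"],c["K"],c["dist_coeffs"])[0].reshape(-1,2)
def crop(c,x0,y0,x1,y1,s,fn):
    cv2.imwrite(fn,cv2.resize(c["frame"][y0:y1,x0:x1],None,fx=s,fy=s,interpolation=cv2.INTER_CUBIC))
def cloud(c):
    r=c["range_z"]; v,u=np.mgrid[:420,:560]
    p=cv2.undistortPoints(np.stack([u,v],-1).reshape(-1,1,2).astype(float),c["K"],c["dist_coeffs"]).reshape(420,560,2)
    P=np.dstack([p*r[...,None],r]); return (P-c["t"])@c["R"]
E
python3 - <<'E'
from h import *
t=camera("top"); s=camera("side")
crop(t,190,120,370,250,4.4,"pics/t1.png"); crop(s,190,140,340,290,4,"pics/s1.png")
P=cloud(t)
for uv in [(231,223),(213,197),(290,213),(304,190),(315,205),(175,230),(100,200)]: print(uv,P[uv[1],uv[0]].round(3))
print((t["range_z"]>0).mean())
E
```

```text
(231, 223) [ 0.482  0.127 -0.004]
(213, 197) [0.567 0.185 0.   ]
(290, 213) [ 0.489 -0.061  0.116]
(304, 190) [ 0.573 -0.107  0.049]
(315, 205) [ 0.528 -0.141  0.036]
(175, 230) [ 0.462  0.306 -0.001]
(100, 200) [0.563 0.552 0.003]
0.995922619047619
```

View pics/t1.png

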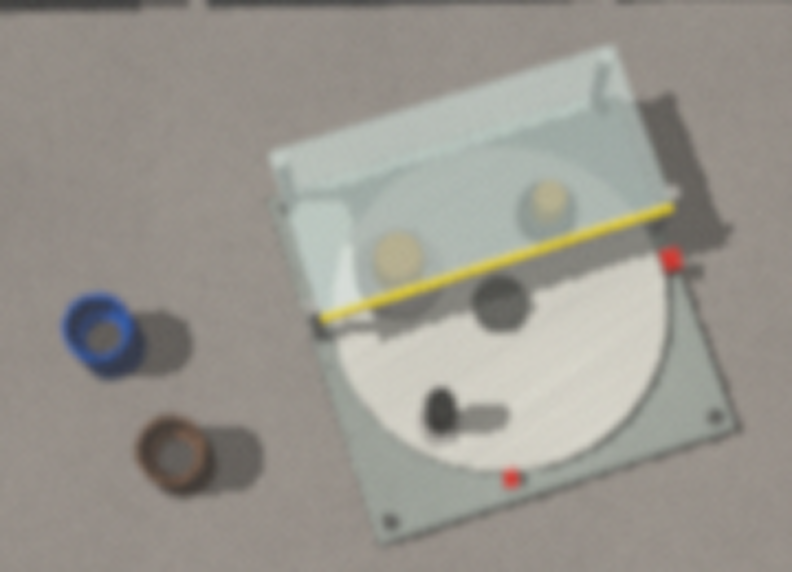

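View pics/s1.png

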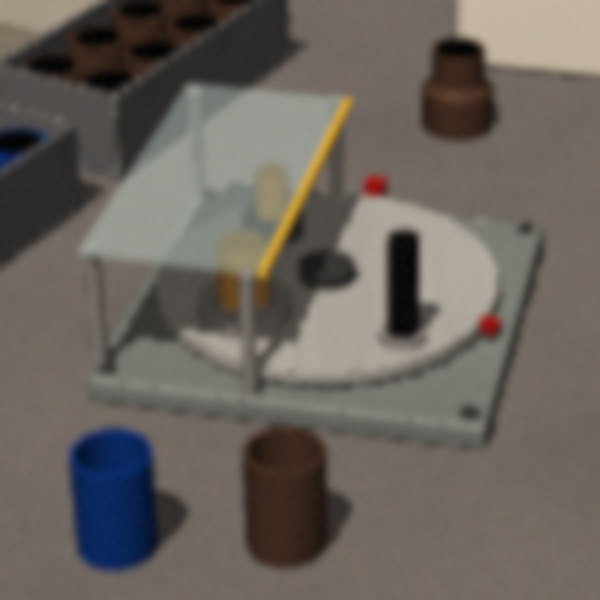

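```bash
python3 - <<'E'
from h import *
t=camera("top"); s=camera("side")
def near(img,u,v,r,f):
    vv,uu=np.mgrid[:420,:560]; return f&((uu-u)**2+(vv-v)**2<r*r)
for nm,c in (("top",t),("side",s)):
    f=c["frame"].astype(int); b,g,r=f[...,0],f[...,1],f[...,2]
    P=cloud(c)
    # couplings: brown/blue cloud points with z>0.05
    for n,uv in (("brown",(231,223) if nm=="top" else (261,262)),("blue",(213,197) if nm=="top" else (218,264)),("small",(175,230) if nm=="top" else (226,315))):
        m=near(f,*uv,24,(P[...,2]>0.015)); 
        q=P[m]; zt=np.percentile(q[:,2],90)
        qq=q[np.abs(q[:,2]-(0.07 if n!="small" else .045))<.006]
        (cx,cy),(w,h),a=cv2.minAreaRect(qq[:,:2].astype(np.float32))
        print(nm,n,len(q),zt.round(3),len(qq),"mid",np.round((cx,cy,w,h),4), "circ",np.round(cv2.minEnclosingCircle(qq[:,:2].astype(np.float32))[0],4))
    # handle top
    uv=(290,210) if nm=="top" else (291,210)
    m=near(f,*uv,20,(P[...,2]>0.105)&(f.max(-1)<70)); q=P[m]; print(nm,"handle",len(q),q[:,:2].mean(0).round(4),q[:,2].max().round(3),q.min(0).round(3),q.max(0).round(3))
    # yellow
    m=(r>120)&(g>100)&(b<90)&(P[...,2]>.09)
    m=near(f,*((304,185) if nm=="top" else (265,200)),60,m); ys,xs=np.nonzero(m)
    X=np.array([onz(c,u,v,.113) for u,v in zip(xs,ys)])[:,:2]
    l=cv2.fitLine(X.astype(np.float32),cv2.DIST_HUBER,0,.01,.01).ravel(); e=((X-l[2:])@l[:2])
    A=l[2:]+l[:2]*e.min();B=l[2:]+l[:2]*e.max(); print(nm,"yellow",A.round(4),B.round(4),np.linalg.norm(A-B).round(3),"mid",((A+B)/2).round(4))
    # disc
    if nm=="top":
        m=near(f,310,205,45,(f.min(-1)>165)&(np.ptp(f,axis=-1)<30))
        ct,_=cv2.findContours(m.astype(np.uint8),0,1); k=max(ct,key=cv2.contourArea).reshape(-1,2)
        Y=np.array([onz(c,u,v,.036) for u,v in k])[:,:2]
        np.save("disc.npy",Y)
        from scipy.optimize import least_squares
        c0=np.array([.565,-.107])
        rr=lambda p:np.linalg.norm(Y-p,axis=1)
        sel=np.abs(rr(c0)-.12)<.01
        o=least_squares(lambda p:np.linalg.norm(Y[sel]-p,axis=1)-.12,c0,loss="soft_l1",f_scale=.002); print("hub",sel.sum(),o.x.round(4))
E
```

```text
top brown 217 0.072 71 mid [0.473  0.1258 0.0488 0.0469] circ [0.4735 0.1257]
top blue 244 0.071 91 mid [0.5372 0.1599 0.1077 0.0481] circ [0.5333 0.1655]
top small 124 0.047 48 mid [0.4552 0.301  0.0318 0.0352] circ [0.4551 0.3009]
top handle 11 [ 0.4874 -0.0601] 0.121 [ 0.484 -0.064  0.106] [ 0.496 -0.055  0.121]
top yellow [0.5524 0.0196] [ 0.6262 -0.219 ] 0.25 mid [ 0.5893 -0.0997]
hub 52 [ 0.5833 -0.1022]
side brown 690 0.069 134 mid [0.4751 0.128  0.047  0.0519] circ [0.475  0.1271]
side blue 589 0.069 135 mid [0.5623 0.1796 0.0486 0.0516] circ [0.5626 0.1777]
side small 341 0.047 134 mid [0.4573 0.301  0.0345 0.038 ] circ [0.4578 0.3003]
side handle 41 [ 0.4806 -0.0295] 0.8 [-0.06  -0.067  0.106] [0.503 0.981 0.8  ]
side yellow [0.5541 0.0254] [ 0.6267 -0.2188] 0.255 mid [ 0.5904 -0.0967]
```

```bash
cat > tl.py <<'E'
# tool-axis deltas (rad, cm) from current pose to target xyz, yaw (tool down)
import numpy as np, sys
from scipy.spatial.transform import Rotation as R
from plant import observe
def go(x,y,z,yaw):
    o=observe(); r=R.from_euler("xyz",o["orientation"]); 
    d=r.inv().apply(np.array([x,y,z])-o["eef_pos"])*100
    rv=(r.inv()*R.from_euler("xyz",[np.pi,0,yaw])).as_rotvec()
    print("eef",o["eef_pos"].round(4),o["orientation"].round(3),"rot",rv.round(3),"cm",d.round(2),"F",o["contact_force"].round(1))
if __name__=="__main__": go(*map(float,sys.argv[1:5]))
E
python3 - <<'E'
from h import *
t=camera("top"); s=camera("side")
a=onz(t,290.2,211.6,.115); b=onz(s,290.75,199.5,.115); print("handle",a.round(4),b.round(4))
hub=np.array([.580,-.102])
for n,uv,z in (("tab",(306.4,228.6),.036),("block",(342.5,179.1),.036),("cap",(303.9,188.9),.045),("seat/plugtop",(190+399/4.4,120+256/4.4),.094)):
    X=onz(t,*uv,z); d=X[:2]-hub; print(n,X.round(4),np.hypot(*d).round(4),np.arctan2(d[1],d[0]).round(3))
for n,uv,z in (("tab",(190+490/4,140+326/4),.036),("block",(190+376/4,140+186/4),.036),("cap",(190+327/4,140+268/4),.045)):
    X=onz(s,*uv,z); d=X[:2]-hub; print(n,X.round(4),np.hypot(*d).round(4),np.arctan2(d[1],d[0]).round(3))
E
python3 tl.py .488 -.061 .19 -.43
```

```text
handle [ 0.4935 -0.0619  0.115 ] [ 0.4947 -0.0589  0.115 ]
tab [ 0.4537 -0.1118  0.036 ] 0.1267 -3.064
block [ 0.6092 -0.23    0.036 ] 0.1313 -1.346
cap [ 0.5776 -0.107   0.045 ] 0.0055 -2.029
seat/plugtop [ 0.6004 -0.0355  0.094 ] 0.0696 1.274
tab [ 0.4515 -0.1039  0.036 ] 0.1285 -3.127
block [ 0.6135 -0.2375  0.036 ] 0.1396 -1.328
cap [ 0.5777 -0.1026  0.045 ] 0.0024 -2.875
eef [ 0.2755 -0.5886  0.2224] [-3.141  0.     0.438] rot [-0.     0.     0.868] cm [ 41.61 -38.78   3.25] F [ 0.4  0.8 -0.3]
```

```bash
python3 tl.py .494 -.060 .19 -.469; python3 -m jog '[[[0,0,0.08,3.5,-3.2,0.3,5],[0,0,0.16,7,-6.5,0.5,4],[0,0,0.24,10.5,-9.8,0.8,4],[0,0,0.32,14,-13,1.1,4],[0,0,0.4,17.5,-16.2,1.4,4],[0,0,0.48,21,-19.5,1.7,4],[0,0,0.56,24.5,-22.7,2.0,4],[0,0,0.64,28,-26,2.3,4],[0,0,0.72,31.5,-29.2,2.6,4],[0,0,0.8,35,-32.4,2.9,4],[0,0,0.86,38.5,-35.5,3.2,4],[0,0,0.907,42.2,-38.5,3.2,4]]]'
```

```text
eef [ 0.2755 -0.5886  0.2224] [-3.141  0.     0.438] rot [-0.     0.     0.907] cm [ 42.2  -38.61   3.25] F [ 0.4  0.8 -0.3]
time_s: 1.6
eef_pos: [0.4947, -0.0593, 0.1906]
orientation: [3.141, -0.0, -0.472]
contact_force: [1.1, -0.6, 0.1]
gripper_width: 0.0402
```

```bash
python3 tl.py .494 -.060 .19 -.469
```

```text
eef [ 0.4947 -0.0593  0.1906] [ 3.141 -0.    -0.472] rot [ 0.    -0.    -0.003] cm [-0.03  0.09  0.06] F [ 1.1 -0.6  0.1]
```

```bash
python3 -m jog '[[[0,0,0,0,0,2,4],[0,0,0,0,0,4,4],[0,0,0,0,0,6,4],[0,0,0,0,0,6.8,4],[0,0,0,0,0,6.8,4]]]'
python3 - <<'E'
from h import *
t=camera("top"); s=camera("side")
a=t["frame"][130:270,220:380]; b=s["frame"][140:290,190:340]
cv2.imwrite("pics/a2.png",np.hstack([cv2.resize(a,(400,350)),cv2.resize(b,(350,350))]))
E
```

```text
time_s: 2.1
eef_pos: [0.4938, -0.0611, 0.1218]
orientation: [3.141, 0.002, -0.469]
contact_force: [0.4, -0.3, 0.3]
gripper_width: 0.0402
```

View pics/a2.png

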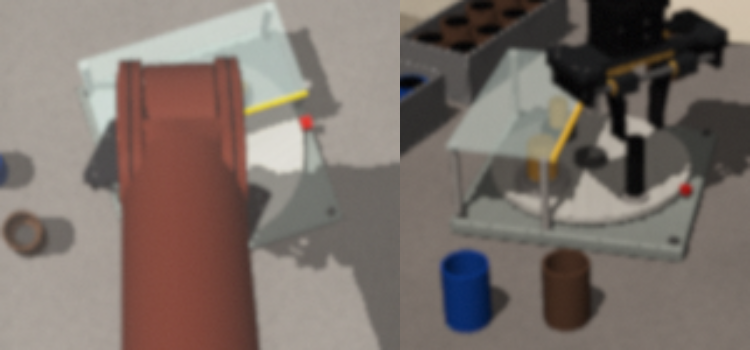

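The side view (right) shows the fingers at about (618,128) and (656,118), either side of the handle top at (636,140). The guard is clear of the gripper body. I'll lower the tool.

```bash
python3 -m jog '[[[0,0,0,0,0,1.5,4],[0,0,0,0,0,3,4],[0,0,0,0,0,4,4],[0,0,0,0,0,4,2.8],[0,0,0,0,0,4,2.8],[0,0,0,0,0,4,2.8],[0,0,0,0,0,4,2.8]]]'; python3 tl.py .494 -.060 .08 -.469
```

```text
time_s: 2.9
eef_pos: [0.495, -0.0611, 0.0833]
orientation: [-3.141, -0.001, -0.469]
contact_force: [0.2, -0.4, 0.4]
gripper_width: 0.0285
eef [ 0.495  -0.0611  0.0833] [-3.141e+00 -1.000e-03 -4.690e-01] rot [-0.    -0.001 -0.   ] cm [-0.14 -0.05  0.33] F [ 0.2 -0.4  0.4]
```

```bash
python3 -m jog '[[[0,0,-0.06,0.02,0.57,0.1,2.8],[0,0,-0.13,0.08,1.23,0.2,2.8],[0,0,-0.26,0.32,2.44,0.2,2.8],[0,0,-0.39,0.71,3.61,0.2,2.8],[0,0,-0.52,1.26,4.72,0.2,2.8],[0,0,-0.65,1.94,5.75,0.2,2.8],[0,0,-0.78,2.75,6.68,0.2,2.8],[0,0,-0.91,3.67,7.5,0.2,2.8],[0,0,-1.04,4.69,8.19,0.2,2.8],[0,0,-1.17,5.79,8.75,0.2,2.8],[0,0,-1.3,6.96,9.15,0.2,2.8],[0,0,-1.3,6.96,9.15,0.2,2.8]]]'
python3 - <<'E'
from h import *
t=camera("top"); s=camera("side")
a=t["frame"][130:270,220:380]; b=s["frame"][140:290,190:340]
cv2.imwrite("pics/a3.png",np.hstack([cv2.resize(a,(400,350)),cv2.resize(b,(350,350))]))
E
```

```text
time_s: 4.1
eef_pos: [0.5159, -0.1753, 0.0808]
orientation: [3.141, -0.0, 0.832]
contact_force: [-0.6, 0.4, -0.6]
gripper_width: 0.0282
```

View pics/a3.png

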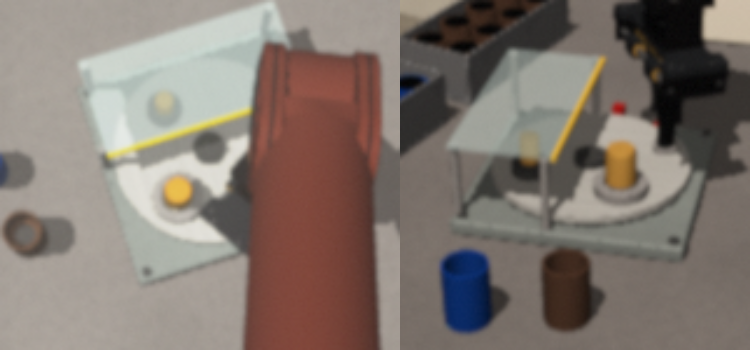

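The large plug is now out, at left-panel (178,190), and the handle is still between the fingers. I'll keep turning, watching the force.

```bash
python3 -m jog '[[[0,0,-0.07,0.02,0.66,0,2.8],[0,0,-0.14,0.09,1.32,0,2.8],[0,0,-0.2,0.19,1.89,0,2.8],[0,0,-0.2,0.19,1.89,0,2.8]]]'; python3 tl.py .5 -.1 .08 1
```

```text
time_s: 4.6
eef_pos: [0.5305, -0.1853, 0.0806]
orientation: [3.141, -0.0, 1.029]
contact_force: [-0.3, -0.1, -0.3]
gripper_width: 0.0281
eef [ 0.5305 -0.1853  0.0806] [ 3.141 -0.     1.029] rot [ 0.    -0.     0.029] cm [ 5.73 -7.01  0.06] F [-0.3 -0.1 -0.3]
```

```bash
python3 -m jog '[[[0,0,-0.04,0.01,0.38,0,2.8],[0,0,-0.08,0.03,0.76,0,2.8],[0,0,-0.08,0.03,0.76,0,2.8]]]';  python3 -m jog '[[[0,0,-0.04,0.01,0.38,0,2.8],[0,0,-0.08,0.03,0.76,0,2.8],[0,0,-0.08,0.03,0.76,0,2.8]]]'
```

```text
time_s: 4.9
eef_pos: [0.537, -0.1887, 0.0806]
orientation: [-3.142, -0.0, 1.108]
contact_force: [0.6, -1.0, -1.3]
gripper_width: 0.0281
time_s: 5.2
eef_pos: [0.544, -0.192, 0.0805]
orientation: [-3.142, -0.0, 1.188]
contact_force: [0.2, 0.5, 0.4]
gripper_width: 0.0283
```

```bash
python3 -m jog '[[[0,0,-0.03,0.0,0.28,0,2.8],[0,0,-0.06,0.02,0.57,0,2.8],[0,0,-0.06,0.02,0.57,0,2.8]]]';  python3 - <<'E'
from h import *
t=camera("top"); s=camera("side")
a=t["frame"][130:270,220:380]; b=s["frame"][140:290,190:340]
cv2.imwrite("pics/a4.png",np.hstack([cv2.resize(a,(400,350)),cv2.resize(b,(350,350))]))
E
```

```text
time_s: 5.5
eef_pos: [0.5468, -0.1928, 0.0801]
orientation: [-3.135, 0.0, 1.252]
contact_force: [-13.0, 6.1, 9.6]
gripper_width: 0.0283
```

View pics/a4.png

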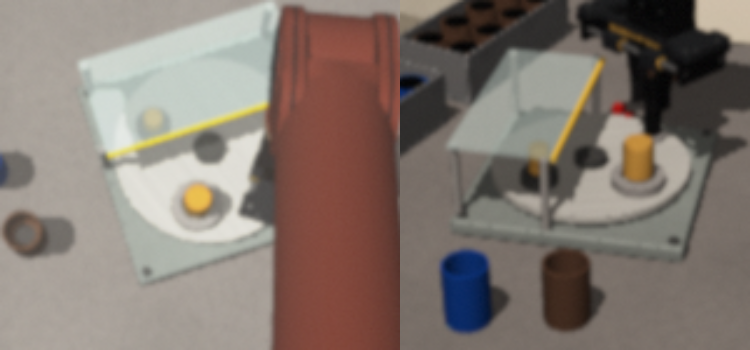

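A 14 N reaction opposing the motion means the stop has been met. I'll hold there briefly, back off a little and lift clear.

```bash
python3 -m jog '[[[0,0,0,0,0.1,0,2.8],[0,0,0,0,0.1,0,2.8],[0,0,0,0,0.1,0,2.8],[0,0,0,0,0.1,0,2.8]]]'; python3 -m jog '[[[0,0,0,0,-0.2,0,2.8],[0,0,0,0,-0.4,0,3.6],[0,0,0,0,-0.4,0,4],[0,0,0,0,-0.4,0,4.2],[0,0,0,0,-0.4,-2,4.5],[0,0,0,0,-0.4,-5,5],[0,0,0,0,-0.4,-9,5],[0,0,0,0,-0.4,-11,5]]]'; python3 tl.py .474 .127 .18 .525
```

```text
time_s: 6.0
eef_pos: [0.5468, -0.1928, 0.0801]
orientation: [-3.134, 0.0, 1.251]
contact_force: [-17.9, 7.1, 12.6]
gripper_width: 0.0285
time_s: 6.8
eef_pos: [0.5481, -0.1936, 0.1941]
orientation: [3.137, 0.0, 1.251]
contact_force: [1.1, 0.6, 0.6]
gripper_width: 0.0496
eef [ 0.5481 -0.1936  0.1941] [3.137 0.    1.251] rot [ 0.004 -0.002  0.726] cm [ 28.1  -17.13   1.33] F [1.1 0.6 0.6]
```

```bash
python3 -m jog '[[[0,0,0.07,2.8,-1.7,0,8],[0,0,0.14,5.6,-3.4,0,8],[0,0,0.22,8.4,-5.1,0,8],[0,0,0.29,11.2,-6.8,0,8],[0,0,0.36,14,-8.5,0,8],[0,0,0.43,16.8,-10.2,0,8],[0,0,0.5,19.6,-12,0,8],[0,0,0.58,22.4,-13.7,0.5,8],[0,0,0.65,25.2,-15.4,1,8],[0,0,0.726,28.1,-17.1,1.3,8],[0.004,-0.002,0.726,28.1,-17.1,1.3,8]]]'; python3 tl.py .474 .127 .18 .525
python3 - <<'E'
from h import *
t=camera("top"); s=camera("side")
a=t["frame"][130:270,220:380]; b=s["frame"][140:290,190:340]
cv2.imwrite("pics/a5.png",np.hstack([cv2.resize(a,(400,350)),cv2.resize(b,(350,350))]))
for nm,c in (("top",t),("side",s)):
    f=c["frame"].astype(int); b,g,r=f[...,0],f[...,1],f[...,2]; P=cloud(c)
    vv,uu=np.mgrid[:420,:560]
    u0,v0=(299,209) if nm=="top" else (300,208)
    m=((uu-u0)**2+(vv-v0)**2<14**2)&(r-b>60)&(P[...,2]>.06); ys,xs=np.nonzero(m)
    q=P[m]; q2=q[q[:,2]>.088]
    mm=m&(P[...,2]>.088); ys,xs=np.nonzero(mm)
    print(nm,"plug",len(q2),q2[:,:2].mean(0).round(4),"rect",np.round(cv2.minAreaRect(q2[:,:2].astype(np.float32))[:2],4).tolist() if 0 else "", "px",xs.mean(),ys.mean(),"ray.094",onz(c,xs.mean(),ys.mean(),.094).round(4),"zmax",np.percentile(q[:,2],95))
E
```

```text
time_s: 7.9
eef_pos: [0.4715, 0.1322, 0.1778]
orientation: [-3.138, 0.002, 0.529]
contact_force: [0.2, 0.5, 0.2]
gripper_width: 0.0798
eef [0.4715 0.1322 0.1778] [-3.138e+00  2.000e-03  5.290e-01] rot [-0.004  0.002  0.004] cm [-0.05  0.58 -0.22] F [0.2 0.5 0.2]
top plug 86 [ 0.5046 -0.088 ] rect  px 298.83720930232556 209.08139534883722 ray.094 [ 0.5045 -0.088   0.094 ] zmax 0.09691976370262707
side plug 64 [ 0.5018 -0.0815] rect  px 292.359375 202.234375 ray.094 [ 0.5012 -0.0802  0.094 ] zmax 0.095488648554656
```

View pics/a5.png

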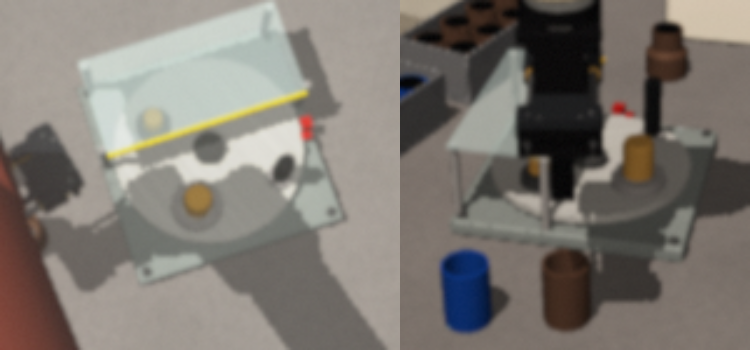

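The red tab meets the block at left-panel (306,128), so the table is at its stop. The plug is at (198,198) in the left panel and (640,150) in the right. My side mask clipped the plug, so I'll measure it again while lowering onto the coupling.

```bash
python3 - <<'E'
from h import *
t=camera("top"); s=camera("side")
for nm,c in (("top",t),("side",s)):
    f=c["frame"].astype(int); b,g,r=f[...,0],f[...,1],f[...,2]; P=cloud(c)
    vv,uu=np.mgrid[:420,:560]
    u0,v0=(299,209) if nm=="top" else (292.5,207)
    m=((uu-u0)**2+(vv-v0)**2<18**2)&(r-b>50)&(P[...,2]>.055); 
    m=cv2.morphologyEx(m.astype(np.uint8),cv2.MORPH_OPEN,np.ones((3,3)))>0
    ys,xs=np.nonzero(m); q=P[m]; print(nm,m.sum(),xs.min(),xs.max(),ys.min(),ys.max())
    for z0 in (.088,.091):
        mm=m&(P[...,2]>z0); y,x=np.nonzero(mm); q2=P[mm]; print("  top pts",len(q2),q2[:,:2].mean(0).round(4),q2[:,:2].min(0).round(4),q2[:,:2].max(0).round(4),"ray",onz(c,x.mean(),y.mean(),.094)[:2].round(4))
    # collar ring top points
    mc=((uu-u0)**2+(vv-v0-(4 if nm=="top" else 6))**2<30**2)&(np.abs(P[...,2]-.05)<.004)
    q3=P[mc]; print("  collar",len(q3),np.round(cv2.minEnclosingCircle(q3[:,:2].astype(np.float32)),4) if 0 else cv2.minEnclosingCircle(q3[:,:2].astype(np.float32)))
E
python3 -m jog '[[[0,0,0,0,0.3,2,8],[0,0,0,0,0.6,4,8],[0,0,0,0,0.6,6,8],[0,0,0,0,0.6,8,8],[0,0,0,0,0.6,8.5,8],[0,0,0,0,0.6,8.5,8]]]';python3 tl.py .474 .127 .026 .525
```

```text
top 97 294 304 204 214
  top pts 96 [ 0.5045 -0.0879] [ 0.4896 -0.1035] [ 0.5207 -0.0735] ray [ 0.5044 -0.0879]
  top pts 82 [ 0.5053 -0.0881] [ 0.4896 -0.1035] [ 0.5202 -0.0735] ray [ 0.5053 -0.0881]
  collar 221 ((0.5339807868003845, -0.09526348114013672), 0.06096688657999039)
side 191 286 297 199 216
  top pts 74 [ 0.4956 -0.0673] [-0.06   -0.0996] [0.5223 0.9815] ray [ 0.5025 -0.0805]
  top pts 59 [ 0.4941 -0.0654] [-0.06   -0.0996] [0.5208 0.9815] ray [ 0.5036 -0.0835]
  collar 197 ((0.5486304759979248, -0.14268535375595093), 0.10392075777053833)
time_s: 8.7
eef_pos: [0.4752, 0.1213, 0.0922]
orientation: [-3.138, 0.004, 0.524]
contact_force: [-0.7, 0.1, 0.2]
gripper_width: 0.08
eef [0.4752 0.1213 0.0922] [-3.138  0.004  0.524] rot [-0.004  0.004 -0.001] cm [ 0.21 -0.53  6.62] F [-0.7  0.1  0.2]
```

```bash
python3 -m jog '[[[0,0,0,0.1,-0.3,0,8],[-0.004,0.004,0,0.15,-0.5,0,8],[-0.004,0.004,0,0.15,-0.5,0,8]]]';python3 tl.py .474 .127 .026 .525
python3 - <<'E'
from h import *
s=camera("side"); t=camera("top")
b=s["frame"][140:310,160:340]; a=t["frame"][150:260,170:300]
cv2.imwrite("pics/a6.png",np.hstack([cv2.resize(a,(414,350)),cv2.resize(b,(371,350))]))
E
```

```text
time_s: 9.0
eef_pos: [0.4744, 0.1279, 0.0934]
orientation: [3.14, -0.002, 0.526]
contact_force: [-0.7, -0.2, -0.1]
gripper_width: 0.08
eef [0.4744 0.1279 0.0934] [ 3.14e+00 -2.00e-03  5.26e-01] rot [ 0.002 -0.002  0.001] cm [-0.1   0.04  6.74] F [-0.7 -0.2 -0.1]
```

View pics/a6.png

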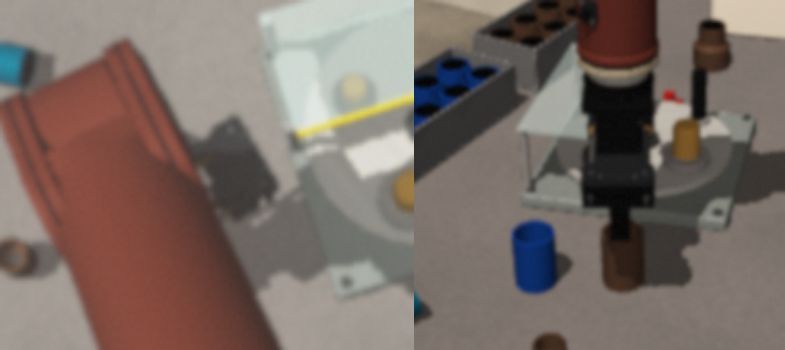

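The fingers are centred over the coupling: the right panel has the finger at u≈620 and the coupling at 622. I'll lower and grip.

```bash
python3 -m jog '[[[0,0,0,0,0,2,8],[0,0,0,0,0,4,8],[0,0,0,0,0,5.7,8],[0,0,0,0,0,6.7,8],[0,0,0,0,0,6.7,7],[0,0,0,0,0,6.7,6],[0,0,0,0,0,6.7,4.5],[0,0,0,0,0,6.7,4],[0,0,0,0,0,6.7,4],[0,0,0,0,0,6.7,4],[0,0,0,0,0,6.7,4],[0,0,0,0,0,6.7,4]]]';python3 tl.py .474 .127 .026 .525
```

```text
time_s: 10.3
eef_pos: [0.4747, 0.1272, 0.0261]
orientation: [3.14, -0.002, 0.525]
contact_force: [-1.3, -1.5, 6.2]
gripper_width: 0.0486
eef [0.4747 0.1272 0.0261] [ 3.14e+00 -2.00e-03  5.25e-01] rot [ 0.002 -0.002 -0.   ] cm [-0.07 -0.02  0.01] F [-1.3 -1.5  6.2]
```

```bash
python3 -m jog '[[[0,0,0,0,0,-1,4],[0,0,0,0,0,-3,4],[0,0,0,0,0,-6,4],[0,0,0,0,0,-9,4],[0,0,0,0,0,-12,4],[0,0,0,0,0,-14,4],[0,0,0,0,0,-14,4]]]'
python3 - <<'E'
from h import *
t=camera("top"); s=camera("side")
f=s["frame"].astype(int); b,g,r=f[...,0],f[...,1],f[...,2]
cv2.imwrite("pics/a7.png",np.hstack([cv2.resize(t["frame"][160:250,250:360],(400,327)),cv2.resize(s["frame"][120:270,190:340],(327,327))]))
E
python3 tl.py .5045 -.087 .166 .525
```

```text
time_s: 11.0
eef_pos: [0.4755, 0.128, 0.1688]
orientation: [3.139, -0.005, 0.525]
contact_force: [0.9, 0.3, -1.6]
gripper_width: 0.0486
eef [0.4739 0.1272 0.1656] [ 3.14e+00 -1.00e-03  5.25e-01] rot [ 0.001 -0.001 -0.   ] cm [-8.090e+00  2.007e+01 -2.000e-02] F [ 0.6 -0.1 -1.6]
```

View pics/a7.png

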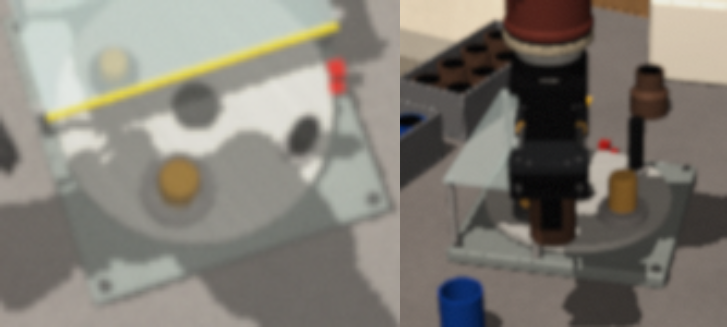

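```bash
cat > plug.py <<'E'
from h import *
from scipy.optimize import least_squares
obs=[]
for k in range(2):
  for nm in ("top","side"):
    c=camera(nm); f=c["frame"].astype(float); w=np.clip((f[...,2]-f[...,0]),0,None)
    if nm=="top":
        sub=w[198:222,286:312]; bg=np.median(sub); ww=np.clip(sub-bg-20,0,None); ww=np.minimum(ww,60); v,u=np.mgrid[198:222,286:312]
        uv=np.array([(u*ww).sum(),(v*ww).sum()])/ww.sum(); print(nm,uv.round(2))
        obs.append((nm,c,uv))
    else:
        us=[]
        for row in range(203,214):
            sub=w[row,282:303]; ww=np.minimum(np.clip(sub-25,0,None),40); us.append((np.arange(282,303)*ww).sum()/ww.sum())
        print(nm,np.round(us,2)); obs.append((nm,c,np.array([np.median(us),208])))
def res(p):
    r=[]
    for nm,c,uv in obs:
        if nm=="top": r+=list(proj(c,[p[0],p[1],.09])[0]-uv)   # body mid-top
        else: r.append(proj(c,[p[0],p[1],.075])[0][0]-uv[0])
    return r
o=least_squares(res,[.505,-.088]); print(o.x.round(4),np.round(res(o.x),2))
c=obs[1][1]; print(proj(c,[*o.x,.094]),proj(c,[*o.x,.05]))
c=obs[0][1]; print(proj(c,[*o.x,.094]),proj(c,[*o.x,.05]))
E
python3 plug.py
```

```text
top [298.81 209.14]
side [291.91 291.93 291.92 291.95 291.91 291.85 291.81 291.73 291.65 291.59
 291.57]
top [298.8  209.15]
side [291.92 291.92 291.93 291.89 291.9  291.91 291.85 291.75 291.67 291.61
 291.57]
[ 0.5057 -0.0877] [-0.12 -0.21  0.24 -0.12 -0.22  0.19]
[[292.17182957 200.57341891]] [[291.9754178  214.63815281]]
[[298.72552071 208.67922665]] [[298.30789364 211.34477456]]
```

```bash
python3 tl.py .5055 -.088 .166 .525; python3 -m jog '[[[0,0,0,-0.5,1.2,0,4],[0,0,0,-1.4,3.5,0,4],[0,0,0,-2.6,6.5,0,4],[0,0,0,-4,9.9,0,4],[0,0,0,-5.4,13.4,0,4],[0,0,0,-6.7,16.7,0,4],[0,0,0,-7.6,18.9,0,4],[0,0,0,-8.04,20,0,4],[0,0,0,-8.04,20.1,0,4],[0,0,0,-8.04,20.2,0,4],[0,0,0,-8.04,20.2,0,4]]]'; python3 tl.py .5055 -.088 .166 .525
python3 - <<'E'
from h import *
s=camera("side")
crop(s,240,120,340,240,5,"pics/a8.png")
E
```

```text
eef [0.4733 0.1271 0.1645] [3.141e+00 1.000e-03 5.250e-01] rot [ 0.     0.001 -0.   ] cm [-8.   20.23 -0.14] F [ 0.5 -1.  -1. ]
time_s: 12.4
eef_pos: [0.5057, -0.0863, 0.1657]
orientation: [3.141, -0.001, 0.527]
contact_force: [0.3, 0.7, -0.2]
gripper_width: 0.0484
eef [ 0.5057 -0.0863  0.1657] [ 3.141e+00 -1.000e-03  5.270e-01] rot [ 0.001 -0.001  0.002] cm [-0.1   0.13 -0.03] F [ 0.3  0.7 -0.2]
```

View pics/a8.png

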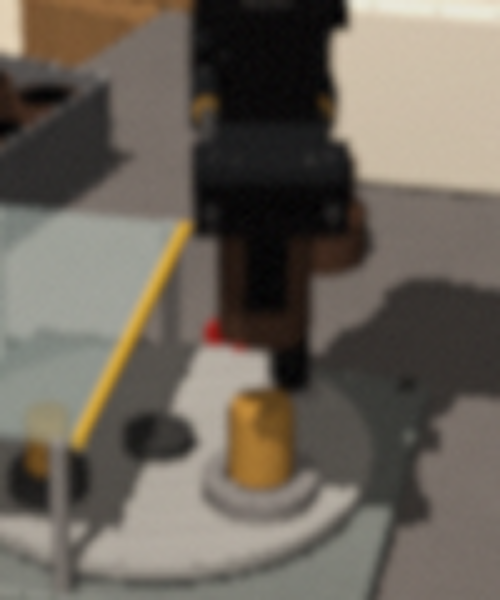

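The coupling spans u 219–308 and the plug 229–294 in the zoomed side view, so they line up within about 1 mm in that direction. I'll lower to just above the plug.

```bash
python3 -m jog '[[[0,0,0,0,0.05,1.5,4],[0,0,0,0,0.1,3,4],[0,0,0,0,0.1,3.8,4],[0,0,0,0,0.1,3.8,4],[0,0,0,0,0.1,3.8,4]]]'; python3 tl.py .5055 -.088 .12 .525
python3 - <<'E'
from h import *
s=camera("side")
crop(s,260,160,320,230,8,"pics/a9.png")
o=[observe()["eef_pos"]]
for i in range(5): camera("side"); o.append(observe()["eef_pos"])
print(np.round(o,4).tolist())
E
python3 tl.py .5055 -.088 .12 .525
```

```text
time_s: 12.95
eef_pos: [0.5061, -0.0885, 0.1274]
orientation: [3.141, -0.0, 0.525]
contact_force: [-0.4, -0.2, -1.1]
gripper_width: 0.0488
eef [ 0.5061 -0.0885  0.1274] [ 3.141 -0.     0.525] rot [ 0. -0. -0.] cm [-0.02 -0.08  0.74] F [-0.4 -0.2 -1.1]
[[0.5064, -0.0886, 0.1279], [0.5066, -0.0887, 0.1281], [0.5066, -0.0887, 0.1282], [0.5066, -0.0887, 0.1282], [0.5065, -0.0888, 0.1282], [0.5065, -0.0888, 0.1281]]
eef [ 0.5065 -0.0888  0.1281] [ 3.14e+00 -1.00e-03  5.25e-01] rot [ 0.002 -0.001 -0.   ] cm [-0.05 -0.12  0.81] F [-0.8 -0.5 -1.2]
```

View pics/a9.png

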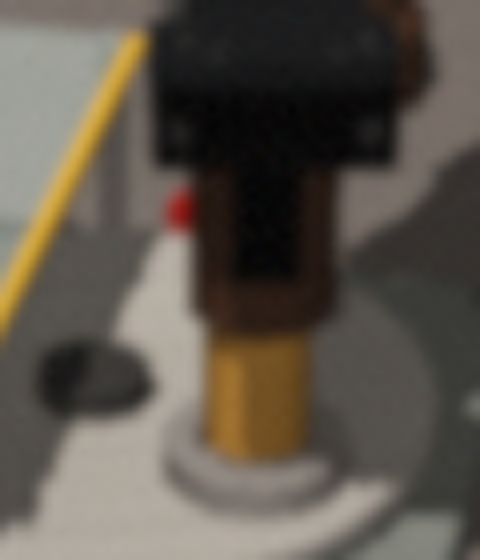

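```bash
python3 - <<'E'
from h import *
s=camera("side"); f=s["frame"].astype(int)
for v in (186,190,194,197,199,203,206,209,212): print(v,[tuple(f[v,u][[2,0]]) for u in range(280,308)])
for z in (.13,.11,.094,.06): print(proj(s,[.5057,-.0877,z]))
E
```

```text
186 [(np.int64(131), np.int64(83)), (np.int64(142), np.int64(50)), (np.int64(139), np.int64(28)), (np.int64(100), np.int64(16)), (np.int64(57), np.int64(16)), (np.int64(37), np.int64(17)), (np.int64(37), np.int64(19)), (np.int64(36), np.int64(18)), (np.int64(28), np.int64(14)), (np.int64(17), np.int64(10)), (np.int64(10), np.int64(6)), (np.int64(8), np.int64(7)), (np.int64(9), np.int64(9)), (np.int64(4), np.int64(6)), (np.int64(6), np.int64(4)), (np.int64(4), np.int64(4)), (np.int64(14), np.int64(10)), (np.int64(24), np.int64(15)), (np.int64(36), np.int64(20)), (np.int64(37), np.int64(18)), (np.int64(37), np.int64(19)), (np.int64(53), np.int64(38)), (np.int64(86), np.int64(70)), (np.int64(109), np.int64(94)), (np.int64(119), np.int64(102)), (np.int64(121), np.int64(105)), (np.int64(121), np.int64(104)), (np.int64(120), np.int64(104))]
190 [(np.int64(164), np.int64(146)), (np.int64(174), np.int64(152)), (np.int64(160), np.int64(138)), (np.int64(117), np.int64(96)), (np.int64(67), np.int64(49)), (np.int64(42), np.int64(24)), (np.int64(38), np.int64(20)), (np.int64(37), np.int64(19)), (
[... 6036 characters left out ...]
), (np.int64(155), np.int64(47)), (np.int64(133), np.int64(39)), (np.int64(118), np.int64(35)), (np.int64(115), np.int64(35)), (np.int64(114), np.int64(35)), (np.int64(112), np.int64(33)), (np.int64(108), np.int64(33)), (np.int64(101), np.int64(30)), (np.int64(90), np.int64(32)), (np.int64(77), np.int64(42)), (np.int64(68), np.int64(51)), (np.int64(69), np.int64(60)), (np.int64(69), np.int64(62)), (np.int64(73), np.int64(65)), (np.int64(80), np.int64(72)), (np.int64(82), np.int64(73)), (np.int64(85), np.int64(75)), (np.int64(84), np.int64(75)), (np.int64(85), np.int64(76))]
[[292.34915803 188.72061367]]
[[292.25667778 195.34155405]]
[[292.1836455  200.56870094]]
[[292.03119361 211.47602551]]
```

Sub-pixel edges put the coupling axis at u≈292.35 and the plug at 291.8, so the coupling needs about 1.2 mm along tool +x. I'll correct that and feel my way down.

```bash
python3 -m jog '[[[0,0,0,0.12,-0.1,0,4],[0,0,0,0.12,-0.1,0.3,4],[0,0,0,0.12,-0.1,0.6,4],[0,0,0,0.12,-0.1,0.9,4],[0,0,0,0.12,-0.1,1.2,4],[0,0,0,0.12,-0.1,1.5,4],[0,0,0,0.12,-0.1,1.5,4],[0,0,0,0.12,-0.1,1.5,4]]]'; python3 tl.py .5055 -.088 .088 .525
```

```text
time_s: 14.1
eef_pos: [0.5067, -0.0872, 0.1126]
orientation: [3.141, -0.001, 0.525]
contact_force: [0.1, 0.0, 0.0]
gripper_width: 0.0487
eef [ 0.5067 -0.0872  0.1126] [ 3.141e+00 -1.000e-03  5.250e-01] rot [ 0.001 -0.001 -0.   ] cm [-0.15  0.    2.46] F [0.1 0.  0. ]
```

There is no contact with the lower end about 7 mm below the plug's top, so the coupling is on the plug. Continuing down.

```bash
python3 -m jog '[[[0,0,0,0,0,0.4,4],[0,0,0,0,0,0.8,4],[0,0,0,0,0,1.2,4],[0,0,0,0,0,1.6,4],[0,0,0,0,0,2.0,4],[0,0,0,0,0,2.2,4],[0,0,0,0,0,2.2,4]]]'; python3 -m jog '[[[0,0,0,0,0,0.2,4],[0,0,0,0,0,0.4,4],[0,0,0,0,0,0.6,4],[0,0,0,0,0,0.6,4]]]'
python3 tl.py .5055 -.088 .076 .525; python3 - <<'E'
from h import *
s=camera("side"); crop(s,260,150,320,230,7,"pics/b1.png")
E
```

```text
time_s: 14.8
eef_pos: [0.5066, -0.0872, 0.0903]
orientation: [3.141, -0.0, 0.525]
contact_force: [-0.0, -0.1, -1.0]
gripper_width: 0.0489
time_s: 15.2
eef_pos: [0.5071, -0.0873, 0.085]
orientation: [3.14, -0.001, 0.525]
contact_force: [-2.1, 0.1, 5.3]
gripper_width: 0.0489
eef [ 0.5071 -0.0873  0.085 ] [ 3.14e+00 -1.00e-03  5.25e-01] rot [ 0.001 -0.001 -0.   ] cm [-0.18 -0.02  0.9 ] F [-2.1  0.1  5.3]
```

View pics/b1.png

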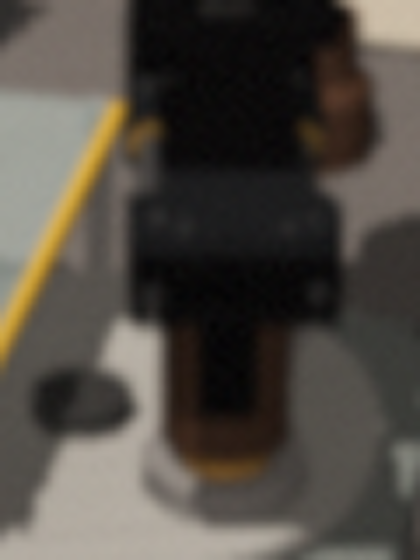

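The coupling is over the plug, with about 5 N of spring contact and a brass sliver still showing at (227,465). I'll press on in 1 mm steps.

```bash
python3 -m jog '[[[0,0,0,0,0,0.1,4],[0,0,0,0,0,0.2,4],[0,0,0,0,0,0.3,4],[0,0,0,0,0,0.4,4],[0,0,0,0,0,0.5,4],[0,0,0,0,0,0.6,4],[0,0,0,0,0,0.6,4]]]'; python3 tl.py .5055 -.088 .076 .525
```

```text
time_s: 15.95
eef_pos: [0.5072, -0.0873, 0.0793]
orientation: [3.14, -0.001, 0.525]
contact_force: [-3.0, 0.8, 8.1]
gripper_width: 0.0488
eef [ 0.5072 -0.0873  0.0793] [ 3.14e+00 -1.00e-03  5.25e-01] rot [ 0.002 -0.001 -0.   ] cm [-0.18 -0.02  0.33] F [-3.   0.8  8.1]
```

```bash
python3 -m jog '[[[0,0,0,0,0,0.05,4],[0,0,0,0,0,0.1,4],[0,0,0,0,0,0.15,4],[0,0,0,0,0,0.2,4],[0,0,0,0,0,0.2,4]]]'; python3 tl.py .5055 -.088 .076 .525
```

```text
time_s: 16.45
eef_pos: [0.5071, -0.0873, 0.0774]
orientation: [3.14, -0.001, 0.525]
contact_force: [-3.6, -0.9, 7.9]
gripper_width: 0.0485
eef [ 0.5071 -0.0873  0.0774] [ 3.14e+00 -1.00e-03  5.25e-01] rot [ 0.002 -0.001 -0.   ] cm [-0.18 -0.02  0.14] F [-3.6 -0.9  7.9]
```

```bash
python3 -m jog '[[[0,0,0,-0.06,-0.03,0.0,4],[0,0,0,-0.1,-0.05,0.05,4],[0,0,0,-0.1,-0.05,0.1,4],[0,0,0,-0.1,-0.05,0.15,4],[0,0,0,-0.1,-0.05,0.15,4]]]'; python3 tl.py .5055 -.088 .076 .525
```

```text
time_s: 16.95
eef_pos: [0.507, -0.0873, 0.0764]
orientation: [3.139, -0.003, 0.525]
contact_force: [-0.5, 0.2, 8.7]
gripper_width: 0.049
eef [ 0.507  -0.0873  0.0764] [ 3.139e+00 -3.000e-03  5.250e-01] rot [ 0.003 -0.003 -0.   ] cm [-0.17 -0.02  0.04] F [-0.5  0.2  8.7]
```

```bash
python3 -m jog '[[[0,0,0,0,0,0.05,4],[0,0,0,0,0,0.1,4],[0,0,0,0,0,0.1,4]]]'; python3 tl.py .5055 -.088 .076 .525
```

```text
time_s: 17.25
eef_pos: [0.5071, -0.0873, 0.076]
orientation: [3.139, -0.003, 0.525]
contact_force: [-2.6, 1.0, 15.9]
gripper_width: 0.0486
eef [ 0.5071 -0.0873  0.076 ] [ 3.139e+00 -3.000e-03  5.250e-01] rot [ 0.003 -0.003 -0.   ] cm [-0.18 -0.02  0.  ] F [-2.6  1.  15.9]
```

```bash
python3 -m jog '[[[0,0,0,0,0,0.03,4],[0,0,0,0,0,0.06,4],[0,0,0,0,0,0.06,4],[0,0,0,0,0,0.06,4]]]'; python3 tl.py .5055 -.088 .076 .525; python3 -m jog '[[[0,0,0,0,0,0.0,4],[0,0,0,0,0,0,4],[0,0,0,0,0,0,4],[0,0,0,0,0,0,4]]]'; python3 - <<'E'
from h import *
for i in range(6): s=camera("side"); o=observe(); print(o["eef_pos"].round(4),o["orientation"].round(4),o["contact_force"].round(1))
crop(s,260,150,320,230,7,"pics/b2.png"); t=camera("top"); crop(t,220,130,380,260,4,"pics/b3.png")
f=s["frame"].astype(int)
for v in (200,204,207): print(v,[int(x) for x in f[v,278:308,0]])
E
```

```text
time_s: 17.65
eef_pos: [0.5072, -0.0873, 0.076]
orientation: [3.138, -0.003, 0.525]
contact_force: [-5.5, 0.9, 22.2]
gripper_width: 0.0489
eef [ 0.5072 -0.0873  0.076 ] [ 3.138e+00 -3.000e-03  5.250e-01] rot [ 0.003 -0.003 -0.   ] cm [-0.18 -0.02 -0.  ] F [-5.5  0.9 22.2]
time_s: 18.05
eef_pos: [0.5072, -0.0873, 0.076]
orientation: [3.138, -0.003, 0.525]
contact_force: [-5.3, 0.5, 22.2]
gripper_width: 0.049
[ 0.5072 -0.0873  0.076 ] [ 3.1384e+00 -2.8000e-03  5.2490e-01] [-6.   2.  22.3]
[ 0.5072 -0.0873  0.076 ] [ 3.1383e+00 -2.8000e-03  5.2490e-01] [-5.6  1.1 22.5]
[ 0.5072 -0.0873  0.076 ] [ 3.1383e+00 -2.9000e-03  5.2480e-01] [-6.4  1.5 22.5]
[ 0.5072 -0.0873  0.076 ] [ 3.1383e+00 -2.9000e-03  5.2480e-01] [-6.2  1.9 22.6]
[ 0.5072 -0.0873  0.076 ] [ 3.1383e+00 -2.8000e-03  5.2480e-01] [-5.4  0.5 23.3]
[ 0.5072 -0.0873  0.076 ] [ 3.1384e+00 -2.8000e-03  5.2480e-01] [-5.4  0.5 23.1]
200 [147, 134, 130, 128, 102, 62, 27, 16, 16, 17, 14, 8, 8, 10, 10, 7, 7, 7, 10, 14, 16, 17, 22, 35, 48, 57, 61, 62, 62, 61]
204 [129, 151, 160, 155, 127, 75, 32, 19, 20, 17, 13, 10, 8, 4, 6, 8, 8, 10, 11, 16, 18, 18, 30, 53, 70, 76, 76, 76, 77, 75]
207 [74, 117, 148, 153, 127, 77, 33, 19, 18, 15, 11, 9, 7, 6, 9, 5, 10, 11, 10, 19, 18, 18, 30, 52, 67, 74, 74, 75, 75, 76]
```

View pics/b2.png

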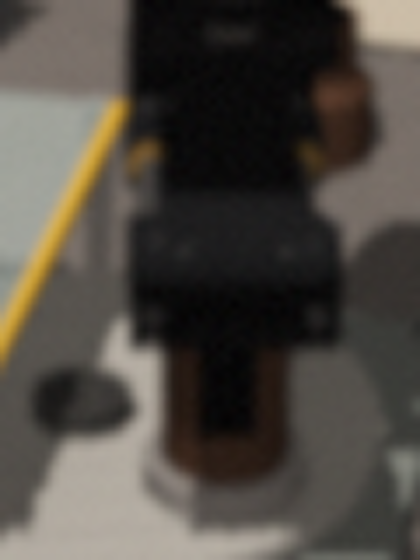

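View pics/b3.png

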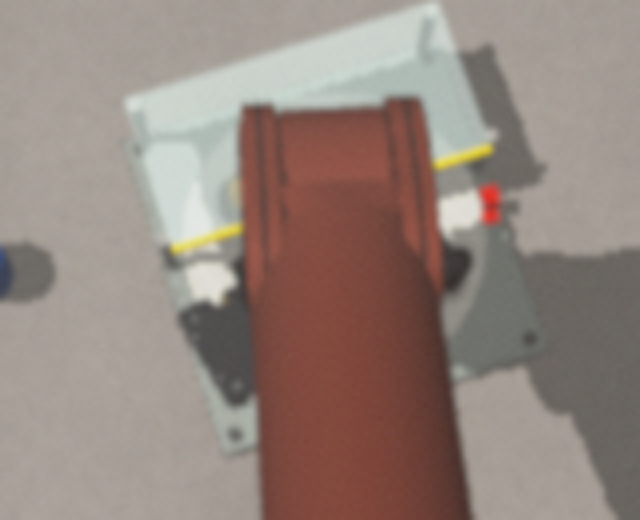

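The coupling is down on the collar. No brass shows in the side view (collar at about (225,480)), TCP z is 0.076 as expected, and the push is steady at about 22 N. The red tab is still at its block at (490,205) in the top view. Handing in.

```bash
python3 - <<'E'
from plant import observe, job_done
o=observe(); print(o["time_s"],o["eef_pos"].round(4),o["contact_force"].round(1),o["gripper_width"])
print(job_done())
o=observe(); print(o["time_s"],o["eef_pos"].round(4),o["contact_force"].round(1),o["gripper_width"])
E
```

```text
18.4 [ 0.5071 -0.0873  0.0759] [-6.1  1.  22.3] 0.04901094008045654
the job is handed in; nothing more can be done
None
the job is handed in; nothing more can be done
```

I turned the table anticlockwise by its handle to the stop, then gripped and lifted the large brown coupling. I lowered it over the large sprung plug, pressed it onto the collar and handed the job in at 18.4 s, still gripping and pressing. No verdict was reported, so this rests on my own checks.

**Last checks that agreed:**
- **Table:** the red tab was against its block, and I felt a rising reaction of about 19 N sideways (23 N in all) at the stop.
- **Seating:** tool-tip height was 0.076 m, the value expected with the coupling on the collar. No brass showed below the coupling.
- **Push:** it was steady at about 22 N. Taking off the spring, that leaves roughly 12 N on the collar, well under the 60 N limit.
- **Grip:** the fingers were holding at 49 mm, and the tool was within about 0.3° of vertical.

**Not confirmed or slightly off:**
- A sideways force of about 6 N remained, so the coupling probably bears on one side of the plug. The 3 mm clearance should keep it well inside the 7 mm limit.
- The final tool position was about 1.5 mm from the camera's estimate of the plug. That fits the coupling sitting slightly off-centre in the fingers.
- I did not measure the coupling's own tilt or the plug's travel directly; both are inferred from the height and force.
- I did not remeasure the other fittings and the tape at the end. I did not see or feel contact with any of them.

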